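# Level the brew shelf

## Robot

A 6-joint arm with a two-finger parallel gripper is mounted at the origin on the work surface. World frame = base frame: x ahead of the robot, y to its left, z up, the work surface at z = 0. Lengths are in mm, angles in degrees, forces in N, time in s.
With the tool pointing down it reaches from about 300 to 850 mm from the base axis. Payload 4.2 kg.
Tool frame: the origin (TCP) lies at the very end of the fingers, on their centre line; the grasp point (between the pads) lies 19 mm behind it; x points along the fingers, z is the direction in which the jaws open and shut, and the axes are right-handed (so a half turn about x gives the same grasp; the last joint's range is limited). The gripper opens to 91 mm and grips with 3 to 60 N. Pads are 32 mm wide; open, the fingers measure 118 mm over their backs; the gripper's body (76 mm by 178 mm) begins 60 mm behind the grasp point.
Start: joints at [-64.4, 18.312, 89.639, -0, 72.044, -1.146], TCP at [258.773, -513.497, 213.976] pointing down, gripper open.
Joint ranges: [-177.97, 177.97], [-48.28, 115.42], [12.27, 149.76], [-77.06, 257.06], [2.81, 150.46], [-146.56, 146.56]. Speed limits (degrees/s): [147.25, 147.25, 180, 180, 180, 180].

## Interface

Orientations are given as [roll, pitch, yaw] about the fixed x, y, z axes, in that order (R = Rz(yaw) Ry(pitch) Rx(roll)).
In Python, from workcell import state, grab_frame, camera_info, env, search_frame, place_of gives the robot as it stands.
- The arm moves only by the tool drive_tool, never from a script. Its argument "plan" is a list of rows, each a list of 7 numbers: the turn, a rotation vector about the world's x, y, z in degrees, then the shift along the world's x, y, z in mm, then the finger opening in mm, from 0 to 91.2. In form: [[wx, wy, wz, dx, dy, dz, jaw], ...]. A call has 1 to 10 rows; each row is the pose to reach, as a shift and turn from the pose measured when the call began; what a row does not reach only later rows make up. A row lasts 1/8 s, in which the tool goes at most 62.5 mm and 10.7 degrees, less where a joint would pass 70% of its speed; a pose out of reach is approached as far as the arm can. A call with a gripper value outside its range is refused whole. The fingers move at their own pace and stop on an object; "grip_force" is the grip in N (left out, the last holds). Time passes only in rows, so rows that repeat a pose let the fingers close. It gives the time, the measured TCP pose, the force and the opening at its end, in the units of the state.
- state(): the state, without advancing time (a new reading comes with each control period).
- grab_frame(name): name is "scene" or "top"; returns the picture (384x512x3 uint8, red, green, blue); there is no depth.
- camera_info(name): a dict with "intrinsics" (3x3 intrinsics, pixels), "origin" and "orientation" of the camera in the world. Camera axes: x right, y down, z forward; pixel columns grow to the right and rows downward; lengths in mm; the calibration is good to about 2 mm. A picture is of the moment at which its call begins. camera_info takes no time and is no camera call.
- env.job_done(): hands the job in, once; it reports no verdict.
Trained networks look in the newest picture that a camera, given by its name, has taken for a name from the list of things; names that differ only in an ending like _2 or _b are one class to them, and where a whole thing is asked for, a point or a joint stands for the part that bears it (a point fixed in the world has none). Each returns a list of dicts, best first, with "p" (0 to 1); they miss things now and then, are a little off and sometimes report something else, mostly with a low value. They report only what shows in the picture. A call takes as long as a camera call. They do not tell look-alikes from the thing itself.
- search_frame(camera, label): "rect" ([left, top, right, bottom] as shares, 0 to 1, of the picture: columns of its width, rows of its height, round what is visible of it).
- place_of(camera, label): "location" ([column, row] as shares, 0 to 1, of the picture: columns of its width, rows of its height: a listed point, or the origin of a listed thing).
The state is a dict: "time_s": time; "qpos": joint angles; "qvel": joint speeds; "effort": joint torques, N m; "ee_pos": TCP position; "ee_rot": TCP orientation; "force": force on the tool from outside, world axes, zero at the start; "torque": the same for the moment, N m; "gripper_width": finger opening in mm.
Only numpy, scipy, OpenCV 4.12 (cv2) and the standard library are available. Lean on these libraries where they do the work, as an engineer would, in place of code of your own. Each camera call takes 0.05 s, during which the arm holds its last target. There are 200 camera calls.

## Task

The small wooden shelf for the brew scale slopes down towards its front, where the knob is. Lay the spirit level gently on the board, lengthwise from front to back, and let go of it; then turn the knob of the front levelling foot until the bubble stands between its two lines. Finish with the loaded check: press the level firmly flat on the board, bubble still between the lines, and keep pressing, for the job ends while you hold it pressed; leave the other things on the counter where they are.

Things in the scene. Friction and masses are not known exactly. Their poses are not given: they have to be found in the camera images.
- level: pocket spirit level: aluminium bar 150 mm long, 20 mm wide, 26 mm high, about 0.2 kg, black end caps; the vial is read from above through a clear window in the middle of its flat top. Starts on the counter, sole down. Origin: centre of the sole; x along its length, z up. Its top may be pressed anywhere
- bubble (a joint): place of the bubble in the vial, in m along the level's own x; 0 = midway between the two black lines. The bubble is 10 mm long, the lines 14 mm apart inside, so it lies between them within 2 mm of 0. It runs to the higher end, 8 mm per degree of slope, settles in about 1.5 s, and stops at 12 mm either way
- shelf: brew shelf: oak board 250 mm front to back, 180 mm wide, 14 mm thick, its top 48 mm above the counter when level; two fixed rear feet, one screw foot in front. A steel rail 18 mm high crosses it 119 mm behind its middle. Origin: on the counter between the rear feet, 105 mm behind the board's middle; x to the rear, y left, z up. Only its front rises or sinks; at the start it is 0.4 to 1 degree low
- shelf_mid (a point): centre of the top face of the board; same axes as the shelf (x to the rear, away from the knob)
- knob_grip (a point): centre of the front foot's knob: black, ribbed, round, 36 mm diameter, 25 mm high, on an upright 12 mm screw through the board, 105 mm in front of its middle; always 98.5 mm above the counter. Clockwise from above raises the front, 8 mm a turn: a quarter turn moves the bubble of a level lying front to back 4.4 mm frontwards. Light drag (0.08 N m), stays where left, no stop in range
- tamper: bystander: steel coffee tamper, 58 mm diameter, 85 mm high, standing on the counter; origin at the centre of its underside
- cup: bystander: sand-coloured stoneware cup, 84 mm diameter, 70 mm high; origin at the centre of its underside
- pitcher: bystander: steel milk pitcher, 82 mm diameter, 100 mm high, with a handle; origin at the centre of its underside
There are look-alikes about, which are no part of the job. Several things have the shape of the level; the one meant has the colours described above.

How it is judged (in metres and radians):
On the way, in this order (a step that is already met when the one before it is completed fails the run):
1. the level lies flat on the board, front to back within 14 degrees, let go (z of level in the frame of shelf_mid between -0.004 and 0.004 m and contact force between level and shelf above 0.8 N and angle between the x axis of level and the x axis of shelf, either way round below 0.25 rad and angle between level's own z axis and vertical below 0.1 rad and contact force between level and the fingers below 0.05 N and linear speed of level below 0.01 m/s), for 0.2 s.
2. the shelf is levelled: the bubble of the level lying on it is at rest between the lines (value of joint bubble between -0.002 and 0.002 m and velocity of joint bubble between -0.004 and 0.004 m/s and angle between shelf's own z axis and vertical below 0.0055 rad and contact force between level and shelf above 0.8 N and angle between the x axis of level and the x axis of shelf, either way round below 0.25 rad), for 0.3 s.
At the end, for the whole second after the job is handed in: the fingers press the level (over 3 N) so that it bears on the board with more than 6 N, its own weight included, flat on the board, front to back within 14 degrees; the bubble stays within 2 mm of the middle and the board is level within 0.3 degrees, for the whole last second (contact force between level and shelf above 6 N and contact force between level and the fingers above 3 N and value of joint bubble between -0.002 and 0.002 m and angle between shelf's own z axis and vertical below 0.0055 rad and angle between the x axis of level and the x axis of shelf, either way round below 0.25 rad and angle between the z axis of level and the z axis of shelf, either way round below 0.02 rad and angle between level's own z axis and vertical below 0.1 rad and z of level in the frame of shelf_mid between -0.004 and 0.004 m and linear speed of level below 0.01 m/s); the arm keeps its last pose, push and grip.
It fails at once if the level is dropped or rammed on the board (over 60 N) (contact force between level and shelf above 60 N).
It fails at once if the tamper, the cup or the pitcher is shifted by 20 mm or tipped (distance of any of tamper, cup, pitcher from where it was at the start of the episode above 0.02 m or angle between any of tamper, cup, pitcher's own z axis and vertical above 0.35 rad).
It also fails if it takes over 67 s, if anything falls off the work surface, if the arm or the gripper's body presses on something with over 40 N, if the wrist force passes 120 N, or if a joint passes its speed limit or range.

## Working session

There is one attempt and no reset: what is moved stays moved. The work goes in short steps, Python scripts to look and compute and a tool call to move; the robot and the scene stay as the last step left them, time stands still between calls to the robot, and variables do not carry over. Pictures are saved under pics/ and viewed, about 8 in all and at most 12, crops included, and the job is handed in when it is done.

Besides the shell and the picture viewer there is one more tool, called after "Call:" as name(argument=value, ...), one argument or row to a line, values as JSON. drive_tool: Moves the arm, as the interface text tells. Its arguments: {"type":"object","properties":{"plan":{"type":"array"},"grip_force":{"type":"number"}},"required":["plan"]}

```bash
mkdir -p pics; cat > h.py <<'E'
import numpy as np, cv2
from workcell import *
def cam(n):
    c=camera_info(n); return np.array(c["intrinsics"]),np.array(c["origin"]),c["orientation"]
E
python3 - <<'E'
from h import *
for n in("scene","top"):
    im=grab_frame(n); cv2.imwrite(f"pics/{n}0.png",im[:,:,::-1]); print(n,camera_info(n))
    for l in("level","shelf_mid","knob_grip","shelf","tamper","cup","pitcher"):
        print(l,[(np.round(np.array(d["location"])*[512,384],1).tolist(),round(d["p"],2)) for d in place_of(n,l)][:4])
s=state();print(s)
E
```

```text
scene {'intrinsics': array([[349.78004355,   0.        , 256.86601909],
       [  0.        , 349.78004355, 183.57181799],
       [  0.        ,   0.        ,   1.        ]]), 'origin': array([1015.94309171,  -87.27085062,  806.9789175 ]), 'orientation': array([-145.5095387 ,   -0.92711127,   87.85399254])}
level [([115.4, 193.9], 0.76), ([172.5, 144.5], 0.61), ([169.7, 194.4], 0.57)]
shelf_mid [([296.9, 230.5], 0.74)]
knob_grip [([302.5, 183.8], 0.56)]
shelf [([287.9, 276.6], 0.72)]
tamper [([358.3, 176.0], 0.68)]
cup [([382.6, 253.6], 0.79)]
pitcher [([178.3, 251.5], 0.91), ([363.3, 173.6], 0.16)]
top {'intrinsics': array([[395.2999102 ,   0.        , 247.04502682],
       [  0.        , 395.2999102 , 194.78510431],
       [  0.        ,   0.        ,   1.        ]]), 'origin': array([ 431.95698856,  -75.60942212, 1213.71559867]), 'orientation': array([-174.63063297,   -0.2100313 ,  -90.85159398])}
level [([313.3, 208.6], 0.81), ([324.7, 268.3], 0.79), ([361.9, 214.0], 0.78), ([304.4, 159.8], 0.34)]
shelf_mid [([208.8, 164.9], 0.79)]
knob_grip [([199.6, 200.2], 0.44)]
shelf [([219.1, 134.1], 0.62)]
tamper [([139.2, 231.4], 0.63)]
cup [([137.8, 152.9], 0.63)]
pitcher [([301.2, 159.8], 0.7)]
{'time_s': 0.8, 'qpos': array([-6.44024164e+01,  1.83088299e+01,  8.96394043e+01, -2.10858933e-04,
        7.20428922e+01, -1.14648690e+00]), 'qvel': array([ 0.05553492, -0.08043591, -0.02794218,  0.02748731, -0.01349428,
       -0.03325593]), 'effort': array([ 1.45149952e-03, -4.12300730e+01, -2.32222241e+01,  7.29391398e-02,
        3.74404562e-02,  5.57731269e-06]), 'ee_pos': array([ 258.75469919, -513.50646398,  214.00398638]), 'ee_rot': array([ -2.44150692,  89.99112417, -65.69737142]), 'force': array([-0.75752229, -0.37064641,  0.09526379]), 'torque': array([ 0.00656703,  0.00396977, -0.02464923]), 'gripper_width': 91.43324804327526}
```

View pics/scene0.png

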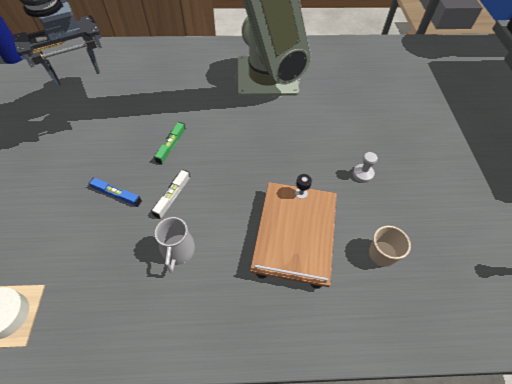

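View pics/top0.png

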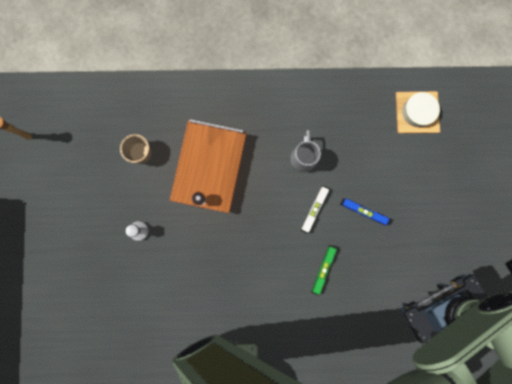

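The scene picture shows the aluminium level with black caps at about (171,194) and in the top picture at (315,209). Blue and green are look-alikes. The shelf is at (297,232) / (208,166), with the knob on the robot's side at (304,182) / (199,199).

```bash
cat >> h.py <<'E'
from scipy.spatial.transform import Rotation as Ro
def proj(n,p):
    K,o,r=cam(n); R=Ro.from_euler('xyz',r,degrees=True).as_matrix()
    q=(np.atleast_2d(p)-o)@R@K.T; return q[:,:2]/q[:,2:]
def ray(n,px,z):
    K,o,r=cam(n); R=Ro.from_euler('xyz',r,degrees=True).as_matrix()
    d=R@np.linalg.solve(K,[px[0],px[1],1]); return o+d*(z-o[2])/d[2]
E
python3 - <<'E'
from h import *
P={"level":((313.3,208.6),(169.7,194.4),0),"shelf_mid":((208.8,164.9),(296.9,230.5),47),"knob":((199.6,200.2),(302.5,183.8),98.5),"tamper":((139.2,231.4),(358.3,176),0),"cup":((137.8,152.9),(382.6,253.6),0),"pitcher":((301.2,159.8),(178.3,251.5),0),"shelf":((219.1,134.1),(287.9,276.6),0)}
for k,(a,b,z) in P.items(): print(k,ray("top",a,z).round(1),ray("scene",b,z).round(1))
# white level blob
for n,c in(("top",(315,209)),("scene",(171,194))):
    im=cv2.imread(f"pics/{n}0.png"); hsv=cv2.cvtColor(im,cv2.COLOR_BGR2HSV)
    m=((hsv[...,2]>140)).astype(np.uint8)
    k,l,st,ce=cv2.connectedComponentsWithStats(m); i=l[c[1]-3:c[1]+4,c[0]-3:c[0]+4].max()
    pts=np.argwhere(l==i)[:,::-1].astype(np.float32); r=cv2.minAreaRect(pts); print(n,st[i],r)
    w=np.array([ray(n,p,26)[:2] for p in pts],np.float32); r=cv2.minAreaRect(w); print(r,cv2.boxPoints(r).round(0).tolist())
    # wood
    m=((hsv[...,0]<18)&(hsv[...,1]>110)&(hsv[...,2]>70)).astype(np.uint8)
    k,l,st,ce=cv2.connectedComponentsWithStats(m); c2=(208,165) if n=="top" else (297,231)
    i=l[c2[1],c2[0]]; pts=np.argwhere(l==i)[:,::-1]
    w=np.array([ray(n,p,46)[:2] for p in pts],np.float32); r=cv2.minAreaRect(w); print("wood",r,cv2.boxPoints(r).round(0).tolist())
a=cv2.imread("pics/top0.png")[110:300,110:400];b=cv2.imread("pics/scene0.png")[130:290,80:370]
cv2.imwrite("pics/c1.png",np.vstack([cv2.resize(x,None,fx=1.7*1,fy=1.7,interpolation=2) for x in(a,b)]))
E
```

```text
level [ 500.3 -284.9    0. ] [ 491.9 -292.6    0. ]
shelf_mid [632.8  31.3  47. ] [634.7  36.2  47. ]
knob [523.3  53.2  98.5] [533.5  54.8  98.5]
tamper [438.4 249.3   0. ] [443.7 237.4   0. ]
cup [681.8 256.2   0. ] [680.8 250.    0. ]
pitcher [ 652.8 -251.9    0. ] [ 659.9 -254.3    0. ]
shelf [737.9   2.8   0. ] [731.6  10.1   0. ]
top [302 187  27  45 400] ((314.5644836425781, 209.03054809570312), (8.847118377685547, 47.89810562133789), 25.34617805480957)
((497.8289489746094, -284.37359619140625), (26.387741088867188, 145.15640258789062), 63.01457595825195) [[427.0, -263.0], [557.0, -329.0], [568.0, -306.0], [439.0, -240.0]]Traceback (most recent call last):
  File "<stdin>", line 15, in <module>
  File "h.py", line 10, in ray
    K,o,r=cam(n); R=Ro.from_euler('xyz',r,degrees=True).as_matrix()
          ~~~^^^
  File "h.py", line 4, in cam
    c=camera_info(n); return np.array(c["intrinsics"]),np.array(c["origin"]),c["orientation"]
ValueError: time passes only in moves, steps and waits
```

```bash
sed -i 's/^def cam/import functools\n@functools.lru_cache\ndef cam/' h.py
python3 - <<'E'
from h import *
for n,c in(("top",(315,209)),("scene",(171,194))):
    im=cv2.imread(f"pics/{n}0.png"); hsv=cv2.cvtColor(im,cv2.COLOR_BGR2HSV)
    m=((hsv[...,2]>140)).astype(np.uint8)
    k,l,st,ce=cv2.connectedComponentsWithStats(m); i=l[c[1]-3:c[1]+4,c[0]-3:c[0]+4].max()
    pts=np.argwhere(l==i)[:,::-1]
    w=np.array([ray(n,p,26)[:2] for p in pts],np.float32); r=cv2.minAreaRect(w); print(n,"level",r)
    m=((hsv[...,0]<18)&(hsv[...,1]>110)&(hsv[...,2]>70)).astype(np.uint8)
    k,l,st,ce=cv2.connectedComponentsWithStats(m); c2=(208,165) if n=="top" else (297,231)
    i=l[c2[1],c2[0]]; pts=np.argwhere(l==i)[:,::-1]
    w=np.array([ray(n,p,46)[:2] for p in pts],np.float32); r=cv2.minAreaRect(w); print("wood",r,cv2.boxPoints(r).round(0).tolist())
a=cv2.imread("pics/top0.png")[110:300,110:400];b=cv2.imread("pics/scene0.png")[130:290,80:370]
cv2.imwrite("pics/c1.png",np.vstack([cv2.resize(x,None,fx=1.7*1,fy=1.7,interpolation=2) for x in(a,b)]))
E
```

```text
top level ((497.8289489746094, -284.37359619140625), (26.387741088867188, 145.15640258789062), 63.01457595825195)
wood ((628.0923461914062, 33.6497802734375), (184.40284729003906, 245.83518981933594), 77.0881576538086) [[488.0, -29.0], [727.0, -84.0], [769.0, 96.0], [529.0, 151.0]]
scene level ((501.91949462890625, -280.7905578613281), (37.04174041748047, 150.7979278564453), 63.074058532714844)
wood ((631.4818725585938, 33.85163879394531), (178.6385040283203, 250.42344665527344), 77.23384094238281) [[490.0, -26.0], [734.0, -81.0], [773.0, 93.0], [529.0, 149.0]]
```

View pics/c1.png

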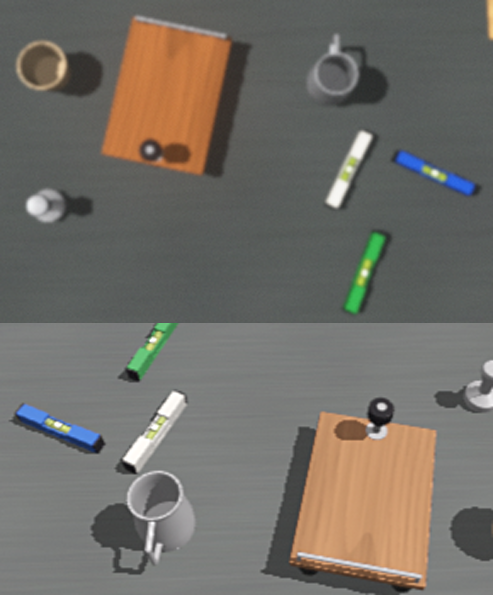

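The crop confirms: the white bar with black caps points at yaw ≈ -27°, centre ≈ (498,-285). The board centre is ≈ (631,34) with yaw -12.8°, and the knob is ≈ (529,56), which fits 105 mm in front of the middle.

Call:
drive_tool(
  plan=[
    [0, 0, 126, 239, 228, -94, 60],
    [0, 0, 126, 239, 228, -94, 60],
    [0, 0, 126, 239, 228, -94, 60],
    [0, 0, 126, 239, 228, -94, 60],
    [0, 0, 126, 239, 228, -94, 60],
    [0, 0, 126, 239, 228, -94, 60],
    [0, 0, 126, 239, 228, -94, 60],
    [0, 0, 126, 239, 228, -94, 60],
    [0, 0, 126, 239, 228, -94, 60],
    [0, 0, 126, 239, 228, -94, 60],
  ],
)

```text
time_s: 2.05
ee_pos: [497.9, -285.4, 120.0]
ee_rot: [-3.4, 90.0, 41.2]
force: [0.2, -0.5, 0.5]
gripper_width: 60.0
```

Call:
drive_tool(
  plan=[
    [0, 0, 20, 0, 0, 0, 60],
    [0, 0, 20, 0, 0, 0, 60],
    [0, 0, 20, 0, 0, 0, 60],
  ],
)

```text
time_s: 2.42
ee_pos: [497.9, -285.5, 120.0]
ee_rot: [-47.3, 90.0, 17.1]
force: [0.1, 0.1, 0.1]
gripper_width: 59.8
```

```bash
python3 - <<'E'
from h import *
a=grab_frame("top")[150:270,240:400];b=grab_frame("scene")[130:250,100:260]
cv2.imwrite("pics/c2.png",np.hstack([cv2.resize(x,None,fx=2.4,fy=2.4,interpolation=2)for x in(a,b)])[:,:,::-1])
print(proj("top",[[498,-285,26]]),proj("scene",[[498,-285,26],[498,-285,120],[565,-319,26],[431,-251,26]]))
E
```

```text
[[314.83644174 208.86235417]] [[170.47858509 190.98454232]
 [163.24965686 169.81239072]
 [154.33267495 213.28275733]
 [185.32258259 170.48432616]]
```

View pics/c2.png

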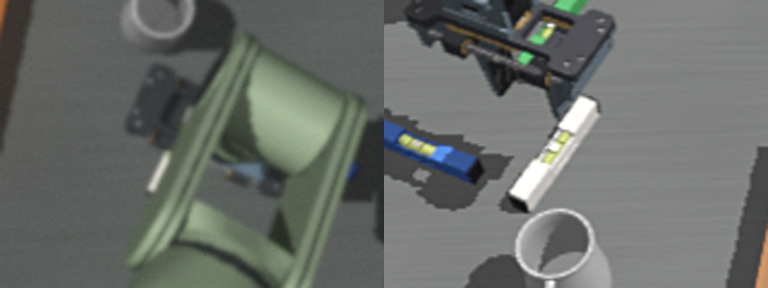

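The left half is mostly blocked by the arm. In the right half the fingers hang over the level, whose cap ends are at about scene px (186,172) and (157,212), within 2 px of my prediction. I'll descend and grip.

Call:
drive_tool(
  plan=[
    [0, 0, -1, 0, 1, -50, 60],
    [0, 0, -1, 0, 1, -90, 60],
    [0, 0, -1, 0, 1, -113, 60],
    [0, 0, -1, 0, 1, -113, 60],
    [0, 0, -1, 0, 1, -113, 10],
    [0, 0, -1, 0, 1, -113, 10],
    [0, 0, -1, 0, 1, -113, 10],
    [0, 0, -1, 0, 1, -113, 10],
    [0, 0, -1, 0, 1, -113, 10],
    [0, 0, -1, 0, 1, -113, 10],
  ],
  grip_force=15,
)

```text
time_s: 3.78
ee_pos: [498.1, -284.7, 7.5]
ee_rot: [-93.5, 90.0, -30.1]
force: [-1.8, -0.5, 3.5]
gripper_width: 19.4
```

Call:
drive_tool(
  plan=[
    [0, 0, 0, 0, 0, 50, 10],
    [0, 0, 0, 0, 0, 110, 10],
    [0, 0, 5, 30, 60, 110, 10],
    [0, 0, 8, 60, 115, 110, 10],
    [0, 0, 13.8, 90, 170, 110, 10],
    [0, 0, 13.8, 115, 225, 110, 10],
    [0, 0, 13.8, 140, 280, 110, 10],
    [0, 0, 13.8, 152, 314, 110, 10],
    [0, 0, 13.8, 152, 314, 80, 10],
    [0, 0, 13.8, 152, 314, 80, 10],
  ],
)

```text
time_s: 5.03
ee_pos: [647.3, 29.8, 84.0]
ee_rot: [106.3, 89.6, -176.4]
force: [-0.4, -0.7, -3.2]
gripper_width: 19.5
```

Call:
drive_tool(
  plan=[
    [0, 0, 0, 0, 0, -15, 10],
    [0, 0, 0, 0, 0, -25, 10],
    [0, 0, 0, 0, 0, -29, 10],
    [0, 0, 0, 0, 0, -29, 10],
  ],
)

```text
time_s: 5.52
ee_pos: [647.6, 29.6, 55.3]
ee_rot: [105.9, 89.6, -176.9]
force: [-0.2, 1.0, -3.4]
gripper_width: 20.0
```

Call:
drive_tool(
  plan=[
    [0, 0, 0, 0, 0, -0.5, 10],
    [0, 0, 0, 0, 0, -1, 10],
    [0, 0, 0, 0, 0, -1, 10],
  ],
)

```text
time_s: 5.9
ee_pos: [648.1, 29.5, 54.9]
ee_rot: [108.3, 89.7, -174.5]
force: [0.8, -1.7, -0.9]
gripper_width: 20.1
```

```bash
python3 - <<'E'
from h import *
a=grab_frame("scene");s=state();print(s["force"],s["torque"],s["ee_pos"])
cv2.imwrite("pics/c3.png",cv2.resize(a[150:290,230:350],None,fx=4,fy=4,interpolation=2)[:,:,::-1])
E
```

```text
[0.29170492 0.16423194 0.15956716] [-0.02519282 -0.01009402  0.04165211] [648.06599169  29.47103703  54.84848579]
```

View pics/c3.png

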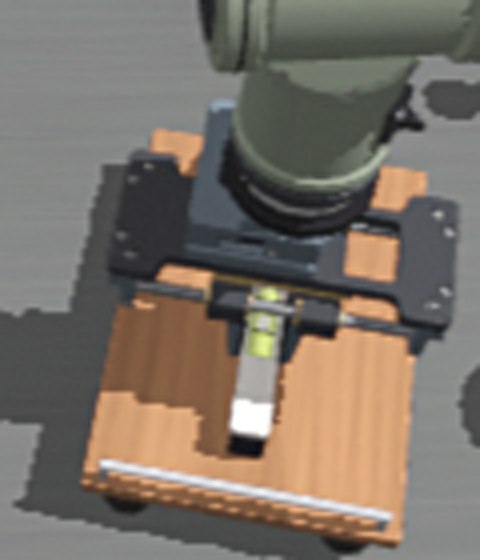

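The level is in the jaws over the board, front to back with its rear end clear of the rail. The held weight has gone to about zero, so the board now carries it. I'll let go.

Call:
drive_tool(
  plan=[
    [0, 0, 0, 0, 0, -0.7, 10],
    [0, 0, 0, 0, 0, -0.7, 10],
    [0, 0, 0, 0, 0, -0.7, 60],
    [0, 0, 0, 0, 0, -0.7, 60],
    [0, 0, 0, 0, 0, -0.7, 60],
    [0, 0, 0, 0, 0, -0.7, 60],
    [0, 0, 0, 0, 0, 40, 60],
    [0, 0, 0, 0, 0, 80, 60],
    [0, 0, 0, 0, 0, 110, 60],
  ],
)

```text
time_s: 7.08
ee_pos: [648.5, 29.5, 166.7]
ee_rot: [110.8, 89.8, -172.0]
force: [-0.1, 0.5, 0.8]
gripper_width: 60.0
```

Call:
drive_tool(
  plan=[
    [0, 0, 0, -60, 15, 0, 60],
    [0, 0, 0, -120, 25, 0, 60],
    [0, 0, 0, -180, 25, 40, 60],
    [0, 0, 0, -240, 25, 60, 60],
    [0, 0, 0, -240, 25, 60, 60],
    [0, 0, 0, -240, 25, 60, 60],
    [0, 0, 0, -240, 25, 60, 60],
  ],
)

```text
time_s: 7.95
ee_pos: [409.7, 54.5, 226.2]
ee_rot: [111.2, 89.8, -171.6]
force: [0.3, -0.8, -0.5]
gripper_width: 59.7
```

```bash
python3 - <<'E'
from h import *
for n,c in(("scene",(297,231)),("top",(208,160))):
    ims=[grab_frame(n) for _ in range(8)]
    m=np.mean(ims,0); np.save(f"pics/{n}_lv.npy",m)
    for l in("bubble","knob_grip","level","shelf_mid"): print(n,l,[(np.round(np.array(d["location"])*[512,384],1).tolist(),round(d["p"],2)) for d in place_of(n,l)][:5])
    a=m[c[1]-50:c[1]+50,c[0]-35:c[0]+35].astype(np.uint8)
    cv2.imwrite(f"pics/l_{n}.png",cv2.resize(a,None,fx=5.5,fy=5.5,interpolation=2)[:,:,::-1])
cv2.imwrite("pics/c4.png",np.hstack([cv2.imread(f"pics/l_{n}.png") for n in("scene","top")]))
print(state()["time_s"],state()["ee_pos"])
E
```

```text
Traceback (most recent call last):
ValueError: it knows: cup, knob_grip, level, pitcher, shelf, shelf_mid, tamper
```

```bash
python3 - <<'E'
from h import *
for n in("scene","top"):
    ims=[grab_frame(n) for _ in range(8)]
    m=np.mean(ims,0); np.save(f"pics/{n}_lv.npy",m); print(np.std(ims,0).mean())
    L=None
    for l in("knob_grip","level","shelf_mid"):
        r=[(np.round(np.array(d["location"])*[512,384],1).tolist(),round(d["p"],2)) for d in place_of(n,l)][:5]; print(n,l,r)
    c=proj(n,[648,29.5,73])[0].astype(int)
    a=m[c[1]-32:c[1]+33,c[0]-22:c[0]+23].astype(np.uint8)
    cv2.imwrite(f"pics/l_{n}.png",cv2.resize(a,None,fx=8.5,fy=8.5,interpolation=2)[:,:,::-1]);print(c)
cv2.imwrite("pics/c4.png",np.hstack([cv2.imread(f"pics/l_{n}.png") for n in("scene","top")]))
print(state()["time_s"])
E
```

```text
0.6365702472838767
scene knob_grip [([302.4, 187.1], 0.6)]
scene level [([170.7, 144.0], 0.82), ([117.8, 194.8], 0.8), ([293.9, 234.4], 0.7)]
scene shelf_mid [([294.7, 233.3], 0.66)]
[295 230]
1.199916567705475
top knob_grip []
top level [([209.7, 160.6], 0.77), ([362.3, 213.3], 0.76), ([323.6, 266.6], 0.64), ([139.3, 151.0], 0.52)]
top shelf_mid [([207.7, 165.0], 0.64), ([135.4, 228.6], 0.23)]
[208 158]
9.45
```

View pics/c4.png

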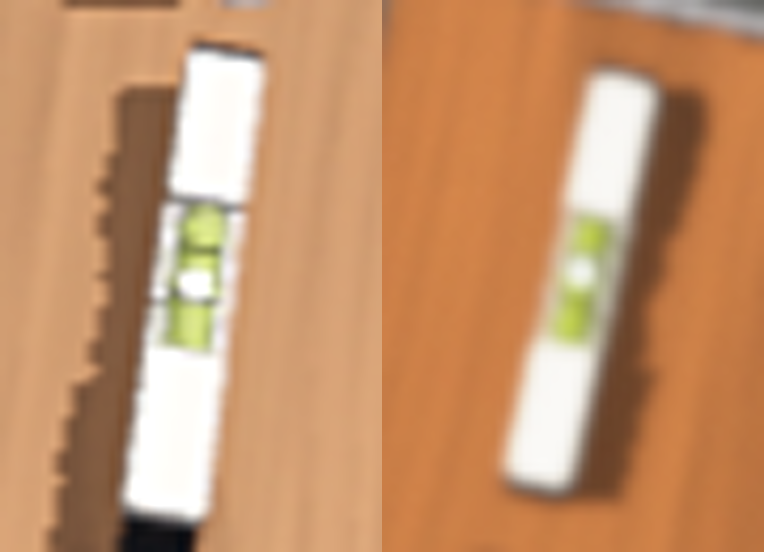

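The left half (scene) shows the vial lines at crop rows 248 and 299 and the bubble at about 283, so the bubble is about 3 mm to the rear. The right half (top camera) agrees, at about 3.5 mm. That calls for roughly 68° clockwise. First I'll measure more exactly with profiles and check the knob position.

```bash
cat >> h.py <<'E'
def profile(n,m,c=(648,29.5),yaw=-12.8,z=73):
    u=np.array([np.cos(np.radians(yaw)),np.sin(np.radians(yaw)),0]); t=np.arange(-90,91,1.)
    v=np.array([-u[1],u[0],0]); S=[]
    for w in(-2,0,2):
        p=proj(n,np.array([c[0],c[1],z])+t[:,None]*u+w*v).astype(np.float32)
        S.append(cv2.remap(m.astype(np.float32),p[:,0].copy(),p[:,1].copy(),1)[:,0])
    return t,np.mean(S,0)
E
python3 - <<'E'
from h import *
for n in("scene","top"):
    t,S=profile(n,np.load(f"pics/{n}_lv.npy"))
    k=abs(t)<=30; print(n); print("t",t[k][::2].astype(int).tolist()); print("B",S[k][::2,2].astype(int).tolist()); print("R",S[k][::2,0].astype(int).tolist())
    print("ends",[(int(a),int(b)) for a,b in zip(t,S[:,2]) if abs(a)>60][::2])
im=cv2.imread("pics/scene0.png");g=cv2.cvtColor(im,6)
x=g[170:200,288:320]; _,m=cv2.threshold(x,60,1,1); print("knob blob",cv2.connectedComponentsWithStats(m.astype(np.uint8))[2:])
print(proj("scene",[[529,57,98.5]]),proj("top",[[529,57,98.5]]))
E
```

```text
scene
t [-30, -28, -26, -24, -22, -20, -18, -16, -14, -12, -10, -8, -6, -4, -2, 0, 2, 4, 6, 8, 10, 12, 14, 16, 18, 20, 22, 24, 26, 28, 30]
B [252, 237, 179, 138, 129, 136, 137, 136, 132, 121, 88, 107, 135, 172, 237, 250, 248, 230, 165, 136, 129, 132, 132, 129, 131, 160, 226, 249, 251, 250, 249]
R [255, 239, 184, 170, 184, 204, 214, 215, 210, 195, 145, 178, 209, 222, 248, 253, 251, 235, 187, 197, 208, 211, 211, 210, 206, 210, 237, 253, 255, 255, 255]
ends [(-90, 128), (-88, 113), (-86, 114), (-84, 116), (-82, 116), (-80, 114), (-78, 92), (-76, 98), (-74, 154), (-72, 222), (-70, 253), (-68, 251), (-66, 249), (-64, 248), (-62, 248), (61, 249), (63, 251), (65, 254), (67, 241), (69, 165), (71, 84), (73, 38), (75, 23), (77, 22), (79, 23), (81, 25), (83, 51), (85, 96), (87, 111), (89, 111)]
top
t [-30, -28, -26, -24, -22, -20, -18, -16, -14, -12, -10, -8, -6, -4, -2, 0, 2, 4, 6, 8, 10, 12, 14, 16, 18, 20, 22, 24, 26, 28, 30]
B [243, 237, 225, 193, 154, 117, 100, 95, 94, 94, 93, 94, 111, 142, 181, 209, 220, 216, 193, 159, 124, 105, 97, 96, 105, 126, 160, 199, 226, 239, 242]
R [248, 245, 240, 227, 211, 197, 194, 193, 192, 187, 182, 179, 187, 202, 220, 229, 232, 229, 216, 202, 191, 190, 191, 190, 189, 192, 202, 222, 237, 245, 248]
ends [(-90, 72), (-88, 72), (-86, 72), (-84, 70), (-82, 68), (-80, 66), (-78, 65), (-76, 86), (-74, 121), (-72, 174), (-70, 213), (-68, 237), (-66, 243), (-64, 245), (-62, 246), (61, 243), (63, 243), (65, 242), (67, 237), (69, 222), (71, 194), (73, 146), (75, 104), (77, 74), (79, 67), (81, 65), (83, 66), (85, 66), (87, 66), (89, 67)]
knob blob (array([[  0,   0,  32,  30, 808],
       [  8,   5,  15,  16, 150],
       [ 12,  23,   2,   1,   2]], dtype=int32), array([[15.55445545, 14.78217822],
       [15.24666667, 12.86666667],
       [12.5       , 23.        ]]))
[[303.19379632 182.26494509]] [[198.23883827 198.20076281]]
```

Call:
drive_tool(
  plan=[
    [0, 0, 0, 60, 2, -20, 75],
    [0, 0, 0, 119, 2.5, -60, 75],
    [0, 0, 0, 119, 2.5, -110, 75],
    [0, 0, 0, 119, 2.5, -144, 75],
    [0, 0, 0, 119, 2.5, -144, 60],
    [0, 0, 0, 119, 2.5, -144, 42],
    [0, 0, 0, 119, 2.5, -144, 30],
    [0, 0, 0, 119, 2.5, -144, 30],
    [0, 0, 0, 119, 2.5, -144, 30],
    [0, 0, 0, 119, 2.5, -144, 30],
  ],
  grip_force=10,
)

```text
time_s: 10.7
ee_pos: [528.6, 58.2, 84.1]
ee_rot: [25.8, 89.9, 103.0]
force: [-0.9, 6.0, 5.4]
gripper_width: 35.5
```

Call:
drive_tool(
  plan=[
    [0, 0, -8, 0, 0, 0, 30],
    [0, 0, -16, 0, 0, 0, 30],
    [0, 0, -24, 0, 0, 0, 30],
    [0, 0, -32, 0, 0, 0, 30],
    [0, 0, -40, 0, 0, 0, 30],
    [0, 0, -48, 0, 0, 0, 30],
    [0, 0, -56, 0, 0, 0, 30],
    [0, 0, -62, 0, 0, 0, 30],
    [0, 0, -66, 0, 0, 0, 30],
    [0, 0, -66, 0, 0, 0, 30],
  ],
)

```text
time_s: 11.95
ee_pos: [529.0, 58.6, 84.2]
ee_rot: [23.0, 89.8, 34.2]
force: [0.9, 3.5, -1.0]
gripper_width: 35.7
```

Call:
drive_tool(
  plan=[
    [0, 0, 0, 0, 0, 0, 75],
    [0, 0, 0, 0, 0, 0, 75],
    [0, 0, 0, 0, 0, 0, 75],
    [0, 0, 0, 0, 0, 50, 75],
    [0, 0, 0, 0, 0, 110, 75],
    [0, 0, 0, -60, 0, 144, 75],
    [0, 0, 0, -119, 0, 144, 75],
    [0, 0, 0, -119, 0, 144, 75],
    [0, 0, 0, -119, 0, 144, 75],
    [0, 0, 0, -119, 0, 144, 75],
  ],
)

```text
time_s: 13.2
ee_pos: [411.2, 58.6, 228.1]
ee_rot: [19.1, 89.8, 30.3]
force: [0.2, -0.1, 0.1]
gripper_width: 75.1
```

```bash
python3 - <<'E'
from h import *
for n in("scene","top"):
    for _ in range(0 if n=="top" else 4): grab_frame(n)
    m=np.mean([grab_frame(n) for _ in range(8)],0); np.save(f"pics/{n}_lv2.npy",m)
    t,S=profile(n,m)
    k=abs(t)<=30; print(n); print("t",t[k][::2].astype(int).tolist()); print("B",S[k][::2,2].astype(int).tolist()); print("R",S[k][::2,0].astype(int).tolist())
    c=proj(n,[648,29.5,73])[0].astype(int)
    a=m[c[1]-32:c[1]+33,c[0]-22:c[0]+23].astype(np.uint8)
    cv2.imwrite(f"pics/l_{n}.png",cv2.resize(a,None,fx=8.5,fy=8.5,interpolation=2)[:,:,::-1])
cv2.imwrite("pics/c5.png",np.hstack([cv2.imread(f"pics/l_{n}.png") for n in("scene","top")]))
print(state()["time_s"])
E
```

```text
scene
t [-30, -28, -26, -24, -22, -20, -18, -16, -14, -12, -10, -8, -6, -4, -2, 0, 2, 4, 6, 8, 10, 12, 14, 16, 18, 20, 22, 24, 26, 28, 30]
B [253, 240, 186, 143, 130, 136, 135, 133, 131, 125, 92, 130, 194, 249, 250, 250, 228, 176, 109, 118, 130, 133, 133, 131, 130, 149, 209, 247, 252, 250, 249]
R [255, 241, 191, 174, 185, 204, 210, 212, 211, 201, 152, 184, 229, 254, 255, 254, 237, 199, 155, 188, 209, 212, 212, 211, 207, 205, 225, 251, 255, 255, 255]
top
t [-30, -28, -26, -24, -22, -20, -18, -16, -14, -12, -10, -8, -6, -4, -2, 0, 2, 4, 6, 8, 10, 12, 14, 16, 18, 20, 22, 24, 26, 28, 30]
B [244, 240, 231, 205, 166, 125, 100, 92, 92, 93, 100, 115, 148, 182, 213, 222, 218, 200, 160, 124, 95, 90, 90, 92, 100, 117, 147, 187, 219, 237, 242]
R [249, 246, 242, 232, 215, 198, 191, 190, 190, 188, 186, 188, 202, 219, 234, 237, 234, 223, 201, 183, 175, 181, 186, 188, 188, 190, 197, 217, 233, 244, 247]
14.2
```

View pics/c5.png

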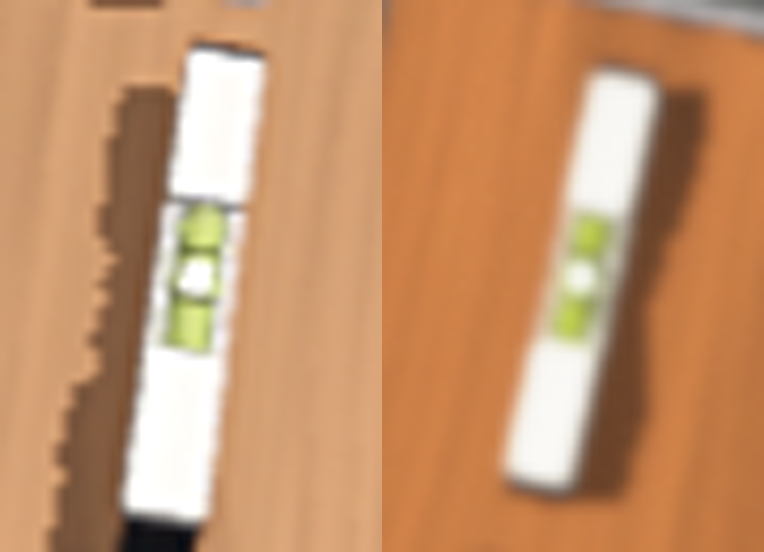

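Both views put the bubble within about 0.6 mm of the middle: scene lines at t=-10 and 6.3, bubble centre -1.35; top bubble 0.3 against window centre 0.4. I'll press on the front part of the level so the scene camera can still see the vial.

Call:
drive_tool(
  plan=[
    [0, 0, 8, 50, -5, -10, 0],
    [0, 0, 16, 110, -10, -40, 0],
    [0, 0, 24, 165, -15, -70, 0],
    [0, 0, 33, 193, -19, -90, 0],
    [0, 0, 42, 193, -19, -110, 0],
    [0, 0, 51, 193, -19, -120, 0],
    [0, 0, 60, 193, -19, -130, 0],
    [0, 0, 66, 193, -19, -140, 0],
    [0, 0, 66, 193, -19, -146, 0],
    [0, 0, 66, 193, -19, -146, 0],
  ],
)

```text
time_s: 15.45
ee_pos: [602.8, 39.6, 81.8]
ee_rot: [39.5, 89.8, 116.6]
force: [0.1, 0.4, -0.3]
gripper_width: 0.7
```

Call:
drive_tool(
  plan=[
    [0, 0, 0, 0, 0, -2, 0],
    [0, 0, 0, 0, 0, -4, 0],
    [0, 0, 0, 0, 0, -6, 0],
    [0, 0, 0, 0, 0, -6, 0],
  ],
)

```text
time_s: 15.95
ee_pos: [602.7, 39.6, 75.7]
ee_rot: [42.4, 89.8, 119.6]
force: [0.5, 0.2, 0.1]
gripper_width: 0.7
```

Call:
drive_tool(
  plan=[
    [0, 0, 0, 0, 0, -0.7, 0],
    [0, 0, 0, 0, 0, -1.4, 0],
    [0, 0, 0, 0, 0, -2, 0],
    [0, 0, 0, 0, 0, -2, 0],
  ],
)

```text
time_s: 16.45
ee_pos: [602.7, 39.6, 74.2]
ee_rot: [37.4, 89.8, 114.6]
force: [-1.3, 0.5, 4.6]
gripper_width: 0.7
```

Call:
drive_tool(
  plan=[
    [0, 0, 0, 0, 0, -0.8, 0],
    [0, 0, 0, 0, 0, -1.2, 0],
    [0, 0, 0, 0, 0, -1.2, 0],
    [0, 0, 0, 0, 0, -1.2, 0],
  ],
)

```text
time_s: 16.95
ee_pos: [602.7, 39.7, 74.2]
ee_rot: [27.7, 89.8, 104.8]
force: [-2.8, -0.2, 8.5]
gripper_width: 0.5
```

```bash
python3 - <<'E'
from h import *
n="scene"
for _ in range(26): grab_frame(n)
m=np.mean([grab_frame(n) for _ in range(8)],0)
t,S=profile(n,m); k=abs(t)<=30; print("t",t[k][::2].astype(int).tolist()); print("B",S[k][::2,2].astype(int).tolist()); print("R",S[k][::2,0].astype(int).tolist())
c=proj(n,[648,29.5,73])[0].astype(int)
cv2.imwrite("pics/c6.png",cv2.resize(m[c[1]-40:c[1]+40,c[0]-40:c[0]+40].astype(np.uint8),None,fx=7,fy=7,interpolation=2)[:,:,::-1])
s=state();print(s["time_s"],s["ee_pos"],s["force"])
E
```

```text
t [-30, -28, -26, -24, -22, -20, -18, -16, -14, -12, -10, -8, -6, -4, -2, 0, 2, 4, 6, 8, 10, 12, 14, 16, 18, 20, 22, 24, 26, 28, 30]
B [165, 162, 134, 131, 139, 146, 142, 141, 139, 132, 93, 116, 150, 176, 180, 181, 167, 131, 102, 124, 137, 139, 138, 136, 134, 154, 215, 250, 255, 255, 255]
R [171, 167, 142, 167, 196, 213, 218, 219, 219, 209, 155, 179, 201, 198, 198, 197, 188, 166, 154, 195, 216, 217, 217, 217, 212, 210, 231, 252, 255, 255, 255]
18.65 [602.69746101  39.61738763  74.18499656] [-1.94585198  0.40662113  8.57579768]
```

View pics/c6.png

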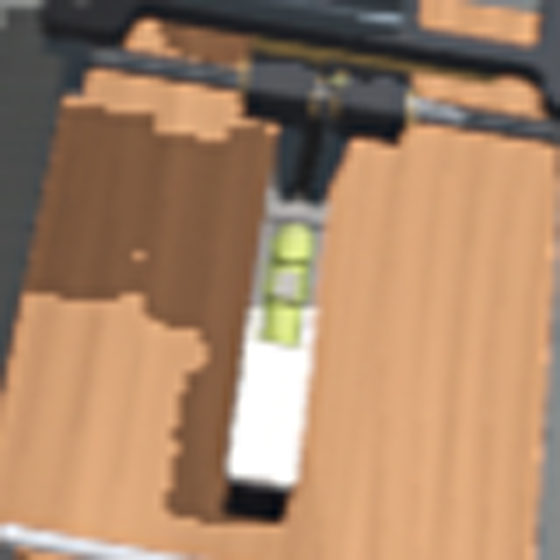

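Under 8.6 N of press the bubble sits at crop row ~282, between the lines at 259 and 303. That is at most about 0.6 mm off the middle and unchanged by the load. The pose is steady, so I'm handing in.

```bash
python3 -c "
from workcell import *
print(env.job_done()); s=state(); print(s['time_s'],s['force'])"
```

```text
the job is handed in; nothing more can be done
None
the job is handed in; nothing more can be done
```

I placed the aluminium level front to back on the board and let go of it. I then turned the knob about 66° clockwise and pressed the level with closed fingers, and I handed the job in at about 18.7 s while still pressing.

- **Bubble before pressing:** it sat about 3 mm to the rear at first. After the turn it was within about 0.6 mm of the middle (scene camera about +0.5 mm, top camera about 0).
- **Loaded check:** the press was steady at about 8.6 N. That puts roughly 10.5 N on the board with the level's weight added. In the scene camera the bubble was still within about 0.6 mm of the middle.
- **What disagreed:** the bubble moved about 2.2 mm, where 66° should have moved it about 3.2 mm. The knob may have slipped a little in the fingers, or my first reading was off. The final bubble position was read directly, so it does not depend on this.
- **Not checked:** I did not re-measure the tamper, cup and pitcher at the end, but the arm kept clear of them throughout. The final check had no top-camera view. The hand-in reported no verdict.

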